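# Shut the valve housing and lock its quarter-turn fastener

### The job

The access panel on the valve housing stands ajar. Push it down with a fingertip until it is fully shut, and only then set a fingertip in the slot of the round fastener in front of it and turn the fastener clockwise, seen from above, all the way to its stop, so that its tongue lies over the panel and locks it; then take the hand away. Everything is done by pushing with the fingertips: lift nothing, do not raise the panel any further, and leave the things standing round about where they are.

Things in the scene. Friction and masses are not known exactly. Their poses are not given: they have to be found in the camera images.
- housing: White painted valve housing, fixed to the table: 240 mm deep (its own x), 200 mm wide (y), 88 mm high. Origin at the centre of its underside, on the table; x points to its rear, where the panel is hinged, y to its left seen from its front, z up. The front 112 mm of its top is a flat deck with the fastener; the rear 128 mm is an open well under the panel.
- panel (a joint): Angle of the grey metal access panel (128 mm from hinge to free front edge, 200 mm wide, 8 mm thick). 0 = shut and flat, its top 96 mm above the table; larger = front edge higher; starts at 0.25 to 0.42. Hinge: the housing's upper rear edge (own x +120 mm, 88 mm above the table). The stiff hinge stays where left; 2 to 4 N straight down near the front edge shuts it against a hard stop.
- panel_front (a point): Point on the top face of the panel, half-way across it and 30 mm back from its free front edge (98 mm from the hinge); moves with the panel. A good place to push down on.
- fastener (a joint): Turn of the fastener disc: 0 = open, tongue to the housing's left (+y), slot to its right (-y); grows clockwise seen from above; pi/2 = locked, hard stop: tongue to the rear over the panel's front edge, slot to the front. Starts at 0 to 0.25, stays where left; about 5 N at the slot turns it. The tongue passes 3 mm above the shut panel; turned too early it bars the panel from shutting.
- fastener_axis (a point): Centre of the top face of the fastener disc, on its upright axis, 107.5 mm above the table, 62 mm in front of the housing's origin (own x = -62 mm). The disc is 100 mm across and stands 18 mm high on the deck. Does not turn with the disc.
- slot (a point): Centre of the slot's floor, 34 mm from the disc's axis, 93.5 mm above the table; turns with the disc. A straight radial notch with a dark floor, 38 mm wide, 14 mm deep, open at the rim, its round inner end 7 mm from the axis. Axis to rim, the slot runs along this point's -y, the tongue (14 mm wide, tip 75 mm from the axis, top face 106 mm above the table) along its +y.
- clip: Small off-white tag clip, 10 x 22 x 14 mm, standing loose on the front left corner of the housing's deck. Origin at the centre of its underside. Leave alone.
- vial: Loose capped vial, 27 mm across and 60 mm high, on the table close to the right side of the housing. Origin at the centre of its underside. Leave alone.
- beaker: Loose clear beaker, 57 mm across, 70 mm high, at the left of the table. Origin at the centre of its underside. Leave alone.
- bottle_oil: Loose small capped bottle, 40 mm across, 80 mm high, at the right of the table. Origin at the centre of its underside. Leave alone.
- syringe_2: Loose syringe, 142 mm long, lying at the left front of the table. Leave alone.
- striped_roll: Loose roll of striped tape, 72 mm across, 25 mm high, at the left front of the table. Leave alone.
- notebook: Loose closed notebook, 154 x 110 x 14 mm, at the right front of the table. Leave alone.
- tip_box: Loose box of pipette tips, 102 x 70 x 57 mm, at the right rear of the table. Leave alone.

How it is judged:
By the outcome, as a careful person would: the job done as asked, in the order asked, and still so for the second after the job is handed in, with the robot touching nothing.
It also fails if it takes over 48 s, if anything falls off the work surface, if the arm or the gripper's body presses on something with over 40 N, if the wrist force passes 120 N, or if a joint passes its speed limit or range.

### The arm

A 6-joint arm with a two-finger parallel gripper is mounted at the origin on a cart in front of the work surface, level with it; the furniture and walls round the work are solid. World frame = base frame: x ahead of the robot, y to its left, z up, the work surface at z = 0. Lengths are in mm, angles in rad, forces in N, time in s.
With the tool pointing down it reaches from about 350 to 875 mm from the base axis. Payload 4.2 kg.
Tool frame: the origin (TCP) lies midway between the tips of the shut fingers; the grasp point (between the pads) lies 19 mm behind it (pinch_z is the x of the grasp point in the tool frame, in mm); x points along the fingers, z is the direction in which the jaws open and shut, and the axes are right-handed (so a half turn about x gives the same grasp; the last joint's range is limited). The gripper opens to 87 mm and grips with 3 to 60 N. Pads are 19 mm wide; open, the fingers measure 117 mm over their backs; the gripper's body (75 mm by 190 mm) begins 51 mm behind the grasp point.
Start: joints at [-0.882, 0.385, 0.008, 0, -1.194, -0.259], TCP at [260.443, -568.127, 222.55] pointing down, gripper open.
Joint ranges: [-3.14, 3.14], [-1.21, 2.06], [-1.07, 1.41], [-3.16, 2.05], [-2.99, -0.16], [-3.1, 3.1]. Speed limits (rad/s): [2.79, 2.79, 3.14, 3.14, 3.14, 3.14].

### API

Orientations are given as [roll, pitch, yaw] about the fixed x, y, z axes, in that order (R = Rz(yaw) Ry(pitch) Rx(roll)).
In Python, from workcell import * gives the robot as it stands. The module is installed in compiled form; this text tells all that it offers.
- The arm moves only by the shell command python3 -m pendant 'ROWS' [FORCE]. ROWS is JSON, a list that holds one entry, the list of rows, each a list of 5 numbers: the closure, from -1 (fully open) to 1 (shut), so that 0 is half open, then the shift along the tool's x, y, z in units of 500 mm (1.0 is 500 mm), then the turn about the tool's x in units of pi rad (1.0 is pi rad). In form: [[[gripper, dx, dy, dz, yaw], ...]]. A call has 1 to 12 rows; each row is the pose to reach, as a shift and turn from the pose commanded when the call began, along the tool's axes at that moment, turning the shorter way round; what a row does not reach only later rows make up. A row lasts 1/8 s, in which the tool goes at most 62.5 mm and 10.7 degrees, less where a joint would pass 70% of its speed; a pose out of reach is approached as far as the arm can. A call with a number of a shift or a turn outside -1 to 1 is refused whole. A call with a gripper value outside its range is refused whole. The fingers move at their own pace and stop on an object; FORCE is the grip in N (left out, the last holds). Time passes only in rows, so rows that repeat a pose let the fingers close. It gives the time, the measured TCP pose, the force and the opening at its end, in the units of the state.
- state(): the state, without advancing time (a new reading comes with each control period).
- snapshot(name): name is "scene" or "top" or "wrist"; returns a dict with "img" (420x560x3 uint8, red, green, blue), "fx", "fy", "cx", "cy" (pixels), "dist_coeffs" ([k1, k2, p1, p2, k3] as OpenCV has them; the pictures are not rectified), "R" (3x3) and "t" (3): a world point X has camera coordinates R X + t. Camera axes: x right, y down, z forward; pixel columns grow to the right and rows downward; lengths in mm; the calibration is good to about 2 mm. A picture is of the moment at which its call begins. There is no depth.
- close_job(): hands the job in, once; it reports no verdict.
Trained networks look in a picture, given as the dict that the camera call returned (one of the last four; its "shot" number tells which), for a name from the list of things; names that differ only in an ending like _2 or _b are one class to them, and where a whole thing is asked for, a point or a joint stands for the part that bears it (a point fixed in the world has none). Each returns a list of dicts, best first, with "score" (0 to 1); they miss things now and then, are a little off and sometimes report something else, mostly with a low value. They report only what shows in the picture. A call takes as long as a camera call.
- trace(picture, thing): "mask" (420x560 bool, what is visible of it) and "at" ([column, row] in pixels, amid what is visible of it).
The state is a dict: "time": time; "joint_positions": joint angles; "joint_vel": joint speeds; "effort": joint torques, N m; "tool_pos": TCP position; "eef_rot": TCP orientation; "ft_force": force on the tool from outside, world axes, zero at the start; "ft_torque": the same for the moment, N m; "finger_gap": finger opening in mm.
Only numpy, scipy, OpenCV 4.12 (cv2) and the standard library are available. Lean on these libraries where they do the work, as an engineer would, in place of code of your own. Each camera call takes 0.05 s, during which the arm holds its last target. There are 200 camera calls.

## Working session

There is one attempt and no reset: what is moved stays moved. The work goes in short steps, Python scripts to look and compute and a shell command to move; the robot and the scene stay as the last step left them, time stands still between calls to the robot, and variables do not carry over. Pictures are saved under pics/ and viewed, about 8 in all and at most 12, crops included, and the job is handed in when it is done.

```bash
mkdir -p pics; cat > h.py <<'E'
from workcell import *
import numpy as np, cv2
from scipy.spatial.transform import Rotation as Ro
def K(s): return np.array([[s["fx"],0,s["cx"]],[0,s["fy"],s["cy"]],[0,0,1.]])
def proj(s,X): return cv2.projectPoints(np.array(X,float).reshape(-1,3),cv2.Rodrigues(np.array(s["R"]))[0],np.array(s["t"],float),K(s),np.array(s["dist_coeffs"]))[0].reshape(-1,2)
def back(s,uv,z):
    p=cv2.undistortPoints(np.array(uv,float).reshape(-1,1,2),K(s),np.array(s["dist_coeffs"])).reshape(-1,2)
    R=np.array(s["R"]);c=-R.T@np.array(s["t"]); d=np.c_[p,np.ones(len(p))]@R
    return c+d*((z-c[2])/d[:,2])[:,None]
def save(s,n,crop=None,f=1):
    im=s["img"][:,:,::-1]
    if crop: im=im[crop[1]:crop[3],crop[0]:crop[2]]
    cv2.imwrite("pics/"+n,cv2.resize(im,None,fx=f,fy=f,interpolation=cv2.INTER_CUBIC))
E
python3 - <<'E'
from h import *
st=state();print(st)
a=snapshot("scene");b=snapshot("top")
im=np.hstack([a["img"],b["img"]])
cv2.imwrite("pics/a.png",cv2.resize(im[:,:,::-1],(800,300),interpolation=cv2.INTER_AREA)); save(b,"b.png",None,1.4); 
for s in (a,b):
  R=np.array(s["R"]);print(-R.T@s["t"],R[2],s["fx"])
  for n in ["housing","panel","fastener","slot","clip","vial","beaker","bottle_oil","panel_front"]:
    r=trace(s,n); print(n,[(np.round(q["at"],1),round(q["score"],2),q["mask"].sum()) for q in r[:2]])
E
```

```text
{'time': 0.0, 'joint_positions': array([-8.82413629e-01,  3.85549298e-01,  6.62653296e-03, -4.82976227e-04,
       -1.19399751e+00, -2.58615328e-01]), 'joint_vel': array([-9.04754649e-04,  2.95286747e-04,  1.83004964e-04, -8.40645011e-05,
       -1.84008491e-04, -9.84588114e-04]), 'effort': array([-3.49155134e-04, -3.90660989e+01,  1.87403870e+01,  4.22002047e+00,
        1.09628981e-02, -1.54421668e-04]), 'tool_pos': array([ 260.18302738, -567.60790129,  221.46663893]), 'eef_rot': array([0.05041586, 1.56862546, 2.05080137]), 'ft_force': array([ 0.12355349, -0.61232613,  0.1120826 ]), 'ft_torque': array([ 0.03460084, -0.03578064, -0.01194522]), 'finger_gap': 87.1866206915861}
[ 84.33262151 582.93056119 970.93697584] [ 0.36472433 -0.51780428 -0.77385715] 391.73792099404017
housing [(array([257.9, 210.5]), 0.85, np.int64(5819)), (array([339.1, 168.4]), 0.37, np.int64(212))]
panel []
fastener [(array([280. , 206.5]), 0.95, np.int64(769)), (array([275.9, 148. ]), 0.64, np.int64(714))]
slot [(array([273.3, 204.6]), 0.71, np.int64(753))]
clip [(array([278.4, 204.6]), 0.41, np.int64(797)), 
[... 260 characters left out ...]
.88293437] [ 0.14851777 -0.01224956 -0.98883387] 424.14195710573955
housing [(array([271. , 185.3]), 0.86, np.int64(9395))]
panel [(array([265.1, 158.1]), 0.75, np.int64(4244)), (array([361.8, 292.5]), 0.33, np.int64(3172))]
fastener [(array([279.3, 208. ]), 0.96, np.int64(1625))]
slot [(array([277.7, 211.1]), 0.68, np.int64(1665))]
clip [(array([320.1, 158.3]), 0.53, np.int64(134)), (array([250.5, 236.1]), 0.38, np.int64(34))]
vial [(array([320.5, 159.6]), 0.5, np.int64(142))]
beaker [(array([147.2, 197.6]), 0.94, np.int64(541))]
bottle_oil [(array([398.2, 228.9]), 0.66, np.int64(315))]
panel_front [(array([261. , 155.3]), 0.79, np.int64(4317)), (array([400.4, 228.1]), 0.72, np.int64(322))]
```

View pics/b.png

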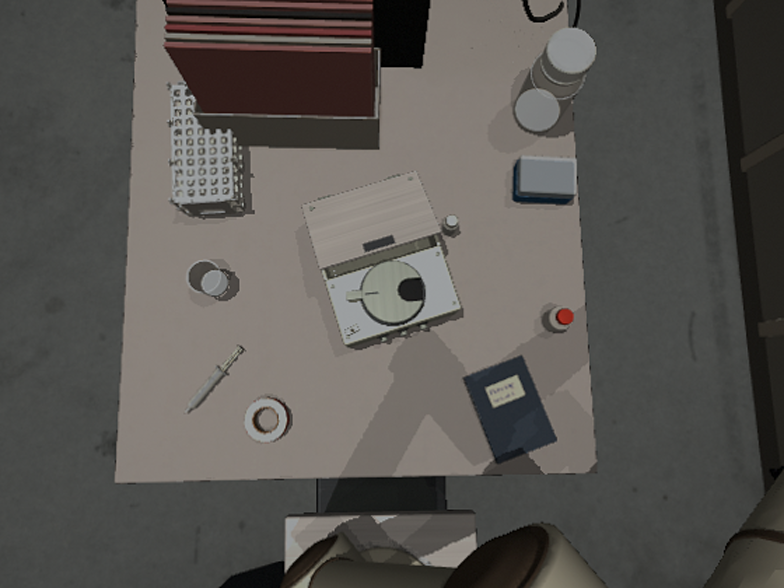

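View pics/a.png

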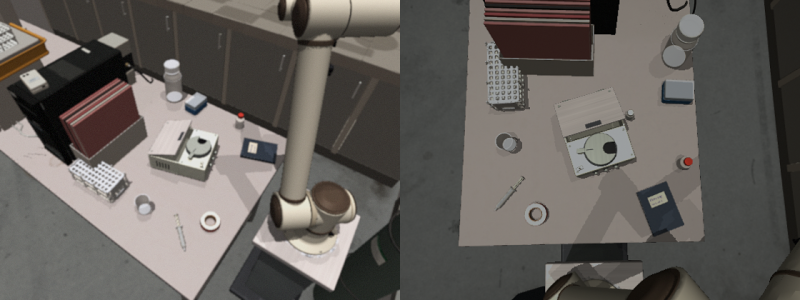

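The top picture shows the housing mid-table, with front deck corners near (345,347) and (463,312) at 1.4× scale. The tongue points left, the slot right, and the vial sits at (450,224). I'll zoom in to fit the pose.

```bash
python3 - <<'E'
from h import *
b=snapshot("top"); save(b,"c.png",(205,115,345,255),4.2)
m=trace(b,"fastener")[0]["mask"].astype(np.uint8)
c=max(cv2.findContours(m,0,2)[0],key=cv2.contourArea)
print(cv2.fitEllipse(cv2.convexHull(c)),cv2.boundingRect(c))
uv=np.array([[345,347],[463,312]])/1.4
P=back(b,uv,88);print(P,np.linalg.norm(P[0]-P[1]))
d=P[0]-P[1];yaw=np.arctan2(d[1],d[0])-np.pi/2;print(yaw)
E
```

```text
((275.58612060546875, 208.49514770507812), (44.42396545410156, 56.004695892333984), 88.12989044189453) (247, 186, 55, 45)
[[ 425.41674557   49.93562709   88.        ]
 [ 478.80019987 -141.46261631   88.        ]] 198.70349964405568
0.27200042486255027
```

View pics/c.png

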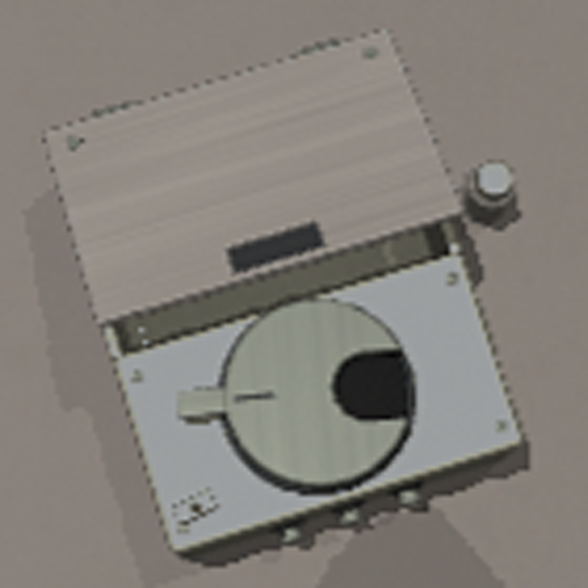

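```bash
cat > fit.py <<'E'
from h import *
from scipy.optimize import least_squares
b=snapshot("top")
f=lambda *p:np.array(p,float)/4.2+np.array([205,115])-0.4
obs=np.array([f(178,548),f(520,440),f(317,391),f(103,320),f(463,215),f(47,130),f(388,30),f(182,404),f(375,385)])
def W(p,L): 
    c,s=np.cos(p[2]),np.sin(p[2]);L=np.array(L,float);return np.c_[p[0]+c*L[:,0]-s*L[:,1],p[1]+s*L[:,0]+c*L[:,1],L[:,2]]
def pan(a,s,y): return [120-s*np.cos(a)+8*np.sin(a),y,88+s*np.sin(a)+8*np.cos(a)]
def fas(t,r,z): return [-62+r*np.sin(t),r*np.cos(t),z]  # tongue: +y at 0, to rear(+x) at pi/2
def model(p):
    return W(p,[[-120,100,88],[-120,-100,88],[-62,0,107.5],pan(p[3],128,100),pan(p[3],128,-100),pan(p[3],0,100),pan(p[3],0,-100),fas(p[4],75,106),fas(p[4],-34,93.5)])
if __name__=="__main__":
    r=least_squares(lambda p:(proj(b,model(p))-obs).ravel(),[550,-20,.27,.3,.1],x_scale=[10,10,.1,.1,.1])
    p=r.x;print(p.round(3),r.fun.reshape(-1,2).round(1))
    a=p[3]
    print("panel_front",W(p,[pan(a,98,0),pan(0,98,0)]),"axis",W(p,[[-62,0,107.5]]),"slot",W(p,[fas(p[4],-34,93.5)]))
    st=state();R=Ro.from_euler("xyz",st["eef_rot"]).as_matrix();print("tool axes cols\n",R.round(3),st["tool_pos"])
E
python3 fit.py
```

```text
[ 5.73172e+02 -1.01060e+01  2.85000e-01  3.05000e-01  1.87000e-01] [[-1.6  0.8]
 [ 1.4  0.3]
 [ 0.3 -0.5]
 [-0.9  0.9]
 [ 0.6 -0.4]
 [-0.8 -0.5]
 [ 0.6 -1.1]
 [-1.   0.2]
 [ 1.3  0.1]]
panel_front [[600.92367989  -1.98718658 125.03399771]
 [594.28691318  -3.92886451  96.        ]] axis [[513.66638316 -27.5155162  107.5       ]] slot [[516.99382162 -61.35230319  93.5       ]]
tool axes cols
 [[-0.    -0.909 -0.417]
 [ 0.    -0.417  0.909]
 [-1.     0.     0.   ]] [ 260.42057301 -568.12800207  222.52405877]
```

The fit is good: residuals stay under 2 px, the panel is at about 0.305 and the fastener at about 0.19. Next I shut the fingers and travel to above the panel.

```bash
python3 -m pendant '[[[1,0,-0.05,0.035,0],[1,0,-0.15,0.105,0],[1,0,-0.25,0.17,0],[1,0,-0.35,0.24,0],[1,0,-0.45,0.31,0],[1,0,-0.55,0.38,0],[1,0,-0.65,0.445,0],[1,0,-0.75,0.515,0],[1,0,-0.85,0.58,0],[1,0,-0.9,0.62,0],[1,0,-0.9,0.62,0],[1,0,-0.9,0.62,0]]]' 20
cat > go.py <<'E'
import sys
from h import *
st=state();R=Ro.from_euler("xyz",st["eef_rot"]).as_matrix()
print("F",st["ft_force"].round(1),"pos",st["tool_pos"].round(1),"zang",np.degrees(np.arctan2(R[1,2],R[0,2])).round(1),"gap",st["finger_gap"],"j6",st["joint_positions"][5].round(2),"t",st["time"])
for a in sys.argv[1:]:
    t=np.array(eval(a),float);print(a,(R.T@(t-st["tool_pos"])/500).round(4))
E
python3 go.py 599,-3,150
```

```text
time: 2.65
tool_pos: [539.9, -99.1, 222.5]
eef_rot: [1.342, 1.57, -2.941]
ft_force: [-0.4, -0.3, 0.5]
finger_gap: 0.7
F [-0.4 -0.3  0.5] pos [539.9 -99.1 222.5] zang 114.6 gap 0.7164634935991884 j6 -1.25 t 2.65
599,-3,150 [ 0.1449 -0.1875  0.1256]
```

```bash
python3 -m pendant '[[[1,0.02,-0.06,0.04,-0.055],[1,0.05,-0.12,0.08,-0.11],[1,0.08,-0.17,0.11,-0.165],[1,0.1,-0.1875,0.1256,-0.22],[1,0.1,-0.1875,0.1256,-0.275],[1,0.1,-0.1875,0.1256,-0.33],[1,0.1,-0.1875,0.1256,-0.385],[1,0.1,-0.1875,0.1256,-0.44],[1,0.12,-0.1875,0.1256,-0.495],[1,0.1449,-0.1875,0.1256,-0.5],[1,0.1449,-0.1875,0.1256,-0.5],[1,0.1449,-0.1875,0.1256,-0.5]]]'
python3 - <<'E'
from h import *
s=snapshot("top"); save(s,"d.png",(205,105,345,255),4)
E
python3 go.py 597,-3,125
```

```text
time: 4.15
tool_pos: [599.5, -3.1, 150.3]
eef_rot: [2.009, 1.57, -0.705]
ft_force: [-0.6, 1.4, 0.9]
finger_gap: -0.0
F [0.  0.4 0.5] pos [599.7  -2.9 150.4] zang -155.4 gap 0.4894142095320451 j6 0.16 t 4.2
597,-3,125 [ 0.0509 -0.002   0.005 ]
```

View pics/d.png

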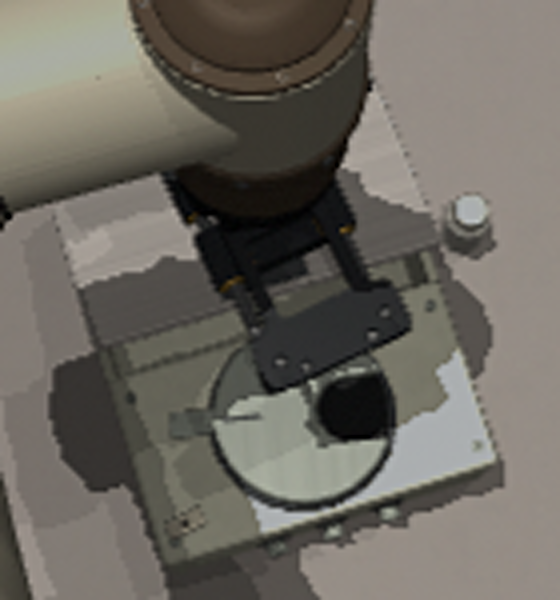

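The picture shows the hand centred over the panel's front part, clear of the disc and the vial. Now I push the panel down.

```bash
python3 -m pendant '[[[1,0.02,0,0,0],[1,0.04,0,0,0],[1,0.05,0,0.004,0],[1,0.06,0,0.005,0],[1,0.07,0,0.006,0],[1,0.08,0,0.007,0],[1,0.09,0,0.008,0],[1,0.1,0,0.009,0],[1,0.105,0,0.01,0],[1,0.108,0,0.01,0],[1,0.108,0,0.01,0],[1,0.108,0,0.01,0]]]'; python3 go.py
```

```text
time: 5.7
tool_pos: [594.8, -4.7, 96.4]
eef_rot: [3.128, 1.571, 0.416]
ft_force: [-1.6, 1.2, 4.0]
finger_gap: 0.7
F [-1.6  1.2  4. ] pos [594.8  -4.7  96.4] zang -155.4 gap 0.7034382592885663 j6 0.17 t 5.7
```

```bash
python3 -m pendant '[[[1,0.003,0,0,0],[1,0.006,0,0,0],[1,0.008,0,0,0],[1,0.008,0,0,0],[1,0.008,0,0,0]]]'; python3 go.py
```

```text
time: 6.32
tool_pos: [594.9, -4.8, 96.1]
eef_rot: [2.161, 1.569, -0.549]
ft_force: [-8.0, 2.6, 21.7]
finger_gap: 0.3
F [-8.   2.6 21.7] pos [594.9  -4.8  96.1] zang -155.3 gap 0.27046264415281873 j6 0.17 t 6.325
```

The stop is firm: 21.7 N at z = 96.1 mm. I lift off, hover over the slot and look.

```bash
python3 -m pendant '[[[1,-0.03,0,0,0],[1,-0.08,0,0,0],[1,-0.12,0,0,-0.05],[1,-0.12,0,0,-0.1],[1,-0.12,0,0,-0.15],[1,-0.12,0,0,-0.2],[1,-0.12,0,0,-0.25],[1,-0.12,0,0,-0.3],[1,-0.12,0,0,-0.35],[1,-0.12,0,0,-0.394],[1,-0.12,0,0,-0.394]]]'; python3 go.py 517,-61.4,135
```

```text
time: 7.7
tool_pos: [595.0, -4.7, 151.7]
eef_rot: [2.861, 1.571, 1.385]
ft_force: [0.3, -0.7, 0.5]
finger_gap: 0.2
F [ 0.3 -0.7  0.5] pos [595.   -4.7 151.7] zang -84.6 gap 0.22389037356764108 j6 1.4 t 7.7
517,-61.4,135 [ 0.0334 -0.1661  0.098 ]
```

```bash
python3 -m pendant '[[[1,0,-0.08,0.05,0],[1,0.01,-0.1661,0.098,0],[1,0.0334,-0.1661,0.098,0],[1,0.0334,-0.1661,0.098,0]]]'
python3 - <<'E'
from h import *
import fit
a=snapshot("wrist");b=snapshot("top");c=snapshot("scene")
big=np.zeros((560,800,3),np.uint8)
big[:,:]=0
A=cv2.resize(a["img"],(440,330));B=cv2.resize(b["img"][105:255,205:345],(360,386),interpolation=cv2.INTER_CUBIC);C=cv2.resize(c["img"][150:260,190:340],(313,230),interpolation=cv2.INTER_CUBIC)
big[:330,:440]=A;big[:386,440:]=B;big[330:,:313]=C
cv2.imwrite("pics/e.png",big[:,:,::-1])
p=[573.172,-10.106,.285,.0,.187]
L=[[-62,0,107.5],fit.fas(p[4],-34,93.5),fit.fas(p[4],-50,107.5),fit.fas(p[4],75,106),fit.pan(0,128,100),fit.pan(0,128,-100),[-120,100,88],[-120,-100,88]]
for s,(k,ox,oy,x0,y0) in ((a,(440/560,0,0,0,0)),(b,(360/140,440,0,205,105)),(c,(313/150,0,330,190,150))):
  print(((proj(s,fit.W(p,L))-[x0,y0])*k+[ox,oy]).round(0).tolist())
E
python3 go.py 517,-61.4,97
```

```text
time: 8.2
tool_pos: [517.0, -61.6, 134.9]
eef_rot: [-1.366, 1.57, -2.841]
ft_force: [0.9, -0.1, -1.0]
finger_gap: 0.3
[[170.0, 189.0], [218.0, 182.0], [241.0, 189.0], [68.0, 188.0], [25.0, 139.0], [299.0, 83.0], [78.0, 260.0], [311.0, 223.0]]
[[634.0, 263.0], [672.0, 261.0], [691.0, 256.0], [548.0, 273.0], [507.0, 240.0], [723.0, 174.0], [544.0, 362.0], [761.0, 295.0]]
[[183.0, 438.0], [195.0, 429.0], [200.0, 415.0], [156.0, 476.0], [122.0, 487.0], [170.0, 386.0], [201.0, 512.0], [242.0, 407.0]]
F [-0.4  0.3 -0.3] pos [518.1 -61.  135.5] zang -84.4 gap 0.3790204151516204 j6 1.47 t 8.4
517,-61.4,97 [ 0.0771 -0.0023  0.0006]
```

View pics/e.png

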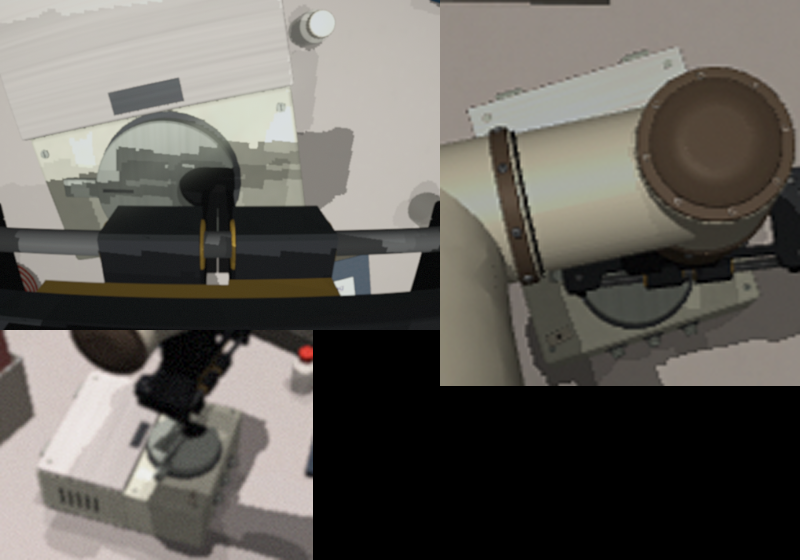

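In the wrist view (upper left) the panel lies flat and its front edge meets the deck where the model predicts, (25,139) to (299,83). The disc centre (170,189) and slot (218,182) also match. Down into the slot.

```bash
python3 -m pendant '[[[1,0.03,0,0,0],[1,0.05,0,0,0],[1,0.06,0,0,0],[1,0.07,0,0,0],[1,0.076,0,0,0],[1,0.076,0,0,0]]]'; python3 go.py
python3 - <<'E'
from h import *
import fit
st=state();R=Ro.from_euler("xyz",st["eef_rot"]).as_matrix();P=st["tool_pos"];p=[573.172,-10.106,.285]
for t in (.187,.35,.5,.65,.8,.95,1.1,1.25,1.4,1.5,1.5708,1.65,1.75,1.8,1.85,1.9,1.95):
  T=fit.W(p,[fit.fas(t,-34,97.5)])[0];d=R.T@(T-P)/500
  print(t,d.round(3),((t-.187)/np.pi).round(3))
E
```

```text
time: 9.15
tool_pos: [516.9, -61.6, 97.3]
eef_rot: [-1.338, 1.571, -2.811]
ft_force: [0.8, 0.7, 0.6]
finger_gap: 0.3
F [0.8 0.7 0.6] pos [516.9 -61.6  97.3] zang -84.5 gap 0.2864839768237892 j6 1.47 t 9.15Traceback (most recent call last):
  File "<stdin>", line 6, in <module>
AttributeError: 'float' object has no attribute 'round'
```

```bash
python3 - <<'E'
from h import *
import fit
st=state();R=Ro.from_euler("xyz",st["eef_rot"]).as_matrix();P=st["tool_pos"];p=[573.172,-10.106,.285]
for t in (.187,.35,.5,.65,.8,.95,1.1,1.25,1.4,1.5,1.5708,1.65,1.75,1.8,1.85,1.9,1.95):
  T=fit.W(p,[fit.fas(t,-34,97.5)])[0];d=R.T@(T-P)/500
  print(t,d.round(3),round((t-.187)/np.pi,3))
E
```

```text
0.187 [ 0. -0. -0.] 0.0
0.35 [ 0.    -0.011 -0.001] 0.052
0.5 [ 0.    -0.021 -0.004] 0.1
0.65 [ 0.    -0.031 -0.007] 0.147
0.8 [ 0.    -0.039 -0.013] 0.195
0.95 [ 0.    -0.047 -0.019] 0.243
1.1 [ 0.    -0.054 -0.027] 0.291
1.25 [ 0.    -0.06  -0.035] 0.338
1.4 [ 0.    -0.064 -0.044] 0.386
1.5 [ 0.    -0.066 -0.051] 0.418
1.5708 [ 0.    -0.067 -0.056] 0.44
1.65 [ 0.    -0.068 -0.061] 0.466
1.75 [ 0.    -0.068 -0.068] 0.498
1.8 [ 0.    -0.068 -0.071] 0.513
1.85 [ 0.    -0.068 -0.075] 0.529
1.9 [ 0.    -0.068 -0.078] 0.545
1.95 [ 0.    -0.067 -0.081] 0.561
```

```bash
python3 -m pendant '[[[1,0,-0.011,-0.001,0.05],[1,0,-0.021,-0.004,0.1],[1,0,-0.031,-0.007,0.147],[1,0,-0.039,-0.013,0.195],[1,0,-0.047,-0.019,0.243],[1,0,-0.054,-0.027,0.291],[1,0,-0.06,-0.035,0.338],[1,0,-0.064,-0.044,0.386],[1,0,-0.066,-0.051,0.418],[1,0,-0.067,-0.056,0.44],[1,0,-0.068,-0.061,0.45],[1,0,-0.068,-0.061,0.45]]]'; python3 go.py
python3 - <<'E'
from h import *
import fit
st=state();R=Ro.from_euler("xyz",st["eef_rot"]).as_matrix();P=st["tool_pos"];p=[573.172,-10.106,.285]
for t in (1.65,1.75,1.8,1.85,1.9,1.95,2):
  T=fit.W(p,[fit.fas(t,-34,97.5)])[0];print(t,(R.T@(T-P)/500).round(4))
E
```

```text
time: 10.75
tool_pos: [480.7, -34.6, 98.0]
eef_rot: [2.699, 1.569, -0.187]
ft_force: [0.7, -3.6, 1.6]
finger_gap: 0.6
F [ 0.7 -3.6  1.6] pos [480.7 -34.6  98. ] zang -165.4 gap 0.5766135923853543 j6 -0.01 t 10.75
1.65 [ 0.0008 -0.0004  0.0005]
1.75 [ 0.0008 -0.0071 -0.0002]
1.8 [ 0.0008 -0.0105 -0.0008]
1.85 [ 0.0008 -0.0138 -0.0015]
1.9 [ 0.0008 -0.0171 -0.0024]
1.95 [ 0.0008 -0.0203 -0.0035]
2 [ 0.0008 -0.0234 -0.0048]
```

```bash
python3 -m pendant '[[[1,0,-0.0035,0,0],[1,0,-0.007,0,0],[1,0,-0.0105,-0.001,0],[1,0,-0.0138,-0.0015,0],[1,0,-0.0138,-0.0015,0]]]'; python3 go.py
```

```text
time: 11.42
tool_pos: [481.2, -27.1, 98.0]
eef_rot: [3.021, 1.566, 0.134]
ft_force: [3.8, -4.5, 2.8]
finger_gap: 1.0
F [ 3.8 -4.5  2.8] pos [481.2 -27.1  98. ] zang -165.4 gap 0.9751170102577933 j6 -0.03 t 11.425
```

```bash
python3 -m pendant '[[[1,0,-0.002,0,0],[1,0,-0.004,-0.001,0],[1,0,-0.006,-0.001,0],[1,0,-0.006,-0.001,0]]]'; python3 go.py
```

```text
time: 11.92
tool_pos: [481.2, -26.1, 98.1]
eef_rot: [2.315, 1.566, -0.57]
ft_force: [7.2, -14.4, 0.4]
finger_gap: 0.6
F [  7.2 -14.4   0.4] pos [481.2 -26.1  98.1] zang -165.3 gap 0.5609391915600039 j6 -0.03 t 11.925
```

Force is rising with almost no motion, so this is the stop. One small extra push, then I back off and lift.

```bash
python3 -m pendant '[[[1,0,-0.002,0,0],[1,0,-0.004,0,0],[1,0,-0.004,0,0]]]'; python3 go.py; python3 -m pendant '[[[1,0,0.005,0,0],[1,0,0.012,0,0],[1,0,0.012,0,0],[1,-0.04,0.012,0,0],[1,-0.12,0.012,0,0],[1,-0.24,0.012,0,0],[1,-0.3,0.012,0,0],[1,-0.3,0.012,0,0]]]'; python3 go.py 330,-330,250
```

```text
time: 12.3
tool_pos: [481.1, -25.8, 98.2]
eef_rot: [2.043, 1.564, -0.842]
ft_force: [10.4, -23.0, -2.2]
finger_gap: 0.7
F [ 10.4 -23.   -2.2] pos [481.1 -25.8  98.2] zang -165.3 gap 0.6674257383243513 j6 -0.04 t 12.3
time: 13.3
tool_pos: [480.7, -27.4, 249.6]
eef_rot: [-2.99, 1.566, 0.407]
ft_force: [-0.3, -0.3, -0.2]
finger_gap: 0.8
F [-0.3 -0.3 -0.2] pos [480.7 -27.4 249.6] zang -165.4 gap 0.7947145913193258 j6 -0.03 t 13.3
330,-330,250 [-0.0036  0.5097  0.4441]
```

```bash
python3 -m pendant '[[[1,0,0.1,0.087,0],[1,0,0.2,0.175,0],[1,0,0.3,0.26,0],[1,0,0.4,0.35,0],[1,0,0.51,0.444,0],[1,0,0.51,0.444,0],[1,0,0.51,0.444,0],[1,0,0.51,0.444,0]]]'
python3 - <<'E'
from h import *
b=snapshot("top");c=snapshot("scene")
B=cv2.resize(b["img"][115:255,205:345],(480,480),interpolation=cv2.INTER_CUBIC);C=cv2.resize(c["img"][150:260,190:300],(320,320),interpolation=cv2.INTER_CUBIC)
big=np.zeros((480,800,3),np.uint8);big[:,:480]=B;big[:320,480:]=C
cv2.imwrite("pics/f.png",big[:,:,::-1]); save(b,"g.png",None,1.4)
import fit
p=[573.172,-10.106,.285]
for t in (1.45,1.5708):
  print(((proj(b,fit.W(p,[[-62,0,107.5],fit.fas(t,75,106),fit.fas(t,-50,107.5),fit.pan(0,128,100),fit.pan(0,128,-100)]))-[205,115])*480/140).round(0).tolist())
E
python3 go.py
```

```text
time: 14.3
tool_pos: [328.8, -330.1, 246.3]
eef_rot: [-1.029, 1.568, 2.366]
ft_force: [-0.1, 0.6, 0.1]
finger_gap: 0.6
[[258.0, 316.0], [212.0, 214.0], [290.0, 386.0], [89.0, 286.0], [377.0, 198.0]]
[[258.0, 316.0], [224.0, 209.0], [282.0, 389.0], [89.0, 286.0], [377.0, 198.0]]
F [0.6 0.5 0.2] pos [ 329.5 -330.   247.1] zang -165.3 gap 0.5133282123487362 j6 0.69 t 14.45
```

View pics/f.png

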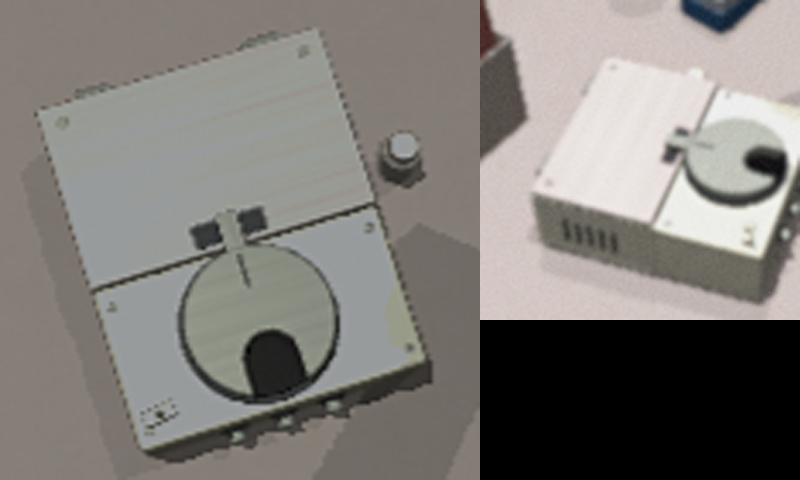

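View pics/g.png

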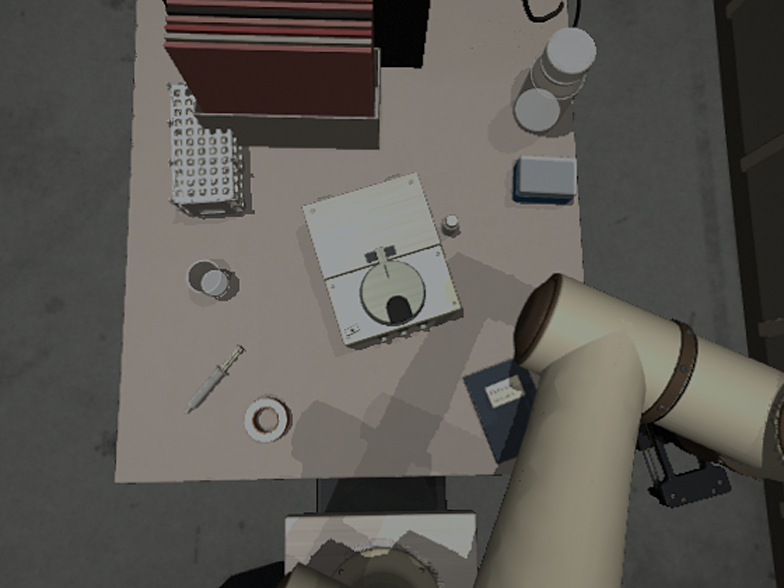

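The panel is flat. The tongue (228,212) is centred on the panel's dark mark, the slot faces the front, and the clip and vial are where they were. Handing in.

```bash
python3 -c "
from workcell import *
print(close_job())"
```

```text
the job is handed in; nothing more can be done
None
```

The panel is shut and the fastener is locked over it, done in the order asked. I handed the job in at about 14.5 s of robot time.

- **Panel:** I pushed it down with the shut fingertips until it met its hard stop. The tip was at 96.1 mm, with 21.7 N up through the tool. The wrist picture before turning showed it flat against the deck.
- **Fastener:** I set the fingertips in the slot and turned it clockwise until the force rose to 23 N with almost no further movement. I then backed off, lifted clear and moved the hand away.
- **Last checks:** The final pictures show the tongue to the rear over the panel's front edge, centred on its dark mark, and the slot to the front. The tongue tip was a pixel or two from where my fitted pose puts it when fully locked.
- **Things round about:** Everything visible is where it was, including the clip and vial. The arm hid the oil bottle and part of the notebook in the last picture, so I could not check those by eye. The tool stayed at about 220 mm or higher on its way in and out, and its force reading was near zero once the hand was away.

No check failed.

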